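# Look inside the low pedal can and ease its lid shut

### The arm

A 6-joint arm with a two-finger parallel gripper is mounted at the origin on a cart in front of the work surface, level with it; the furniture and walls round the work are solid. World frame = base frame: x ahead of the robot, y to its left, z up, the work surface at z = 0. Lengths are in m, angles in rad, forces in N, time in s.
With the tool pointing down it reaches from about 0.425 to 0.95 m from the base axis. Payload 3.5 kg.
Tool frame: the origin (TCP) lies between the finger pads; the fingertips stand ahead of it and the grasp point (between the pads) lies 5 mm behind it (manip.tips_ahead is the y of the fingertips in the tool frame, in m); y points along the fingers, x is the direction in which the jaws open and shut, and the axes are right-handed (so a half turn about y gives the same grasp; the last joint's range is limited). The gripper opens to 85 mm and grips with 20 to 120 N. Pads are 22 mm wide; open, the fingers measure 114 mm over their backs; the gripper's body (76 mm by 85 mm) begins 54 mm behind the grasp point. The pads swing forward as they close: fully open they stand 13 mm farther back than shut.
Start: joints at [-1.438, 0.286, 1.577, -0, 1.279, -0.15], TCP at [0.188, -0.648, 0.214] pointing down, gripper open.
Joint ranges: [-2.77, 2.77], [-0.9, 2.22], [0.21, 2.48], [-1.53, 4.67], [0.24, 2.81], [-2.84, 2.84]. Speed limits (rad/s): [2.79, 2.79, 3.14, 3.14, 3.14, 3.14].

### API

Orientations are given as a unit quaternion [x, y, z, w].
In Python, from station import manip, cams, order gives the robot as it stands. The module is installed in compiled form; this text tells all that it offers.
- The arm moves only by the tool servo_tool, never from a script. Its argument "deltas" is a list of rows, each an object of numbers: "gripper": the finger opening in m, from 0 to 0.0854; "tx", "ty", "tz": the shift along the tool's x, y, z in m; "ax", "ay", "az": the turn, a rotation vector about the tool's x, y, z in degrees. In form: [{"gripper": .., "tx": .., "ty": .., "tz": .., "ax": .., "ay": .., "az": ..}, ...]. A call has 1 to 5 rows; each row is the pose to reach, as a shift and turn from the pose measured when the call began, along the tool's axes at that moment; what a row does not reach only later rows make up. A row lasts 1/12 s, in which the tool goes at most 41.7 mm and 7.16 degrees, less where a joint would pass 70% of its speed; a pose out of reach is approached as far as the arm can. A call with a gripper value outside its range is refused whole. The fingers move at their own pace and stop on an object; "force" is the grip in N (left out, the last holds). Time passes only in rows, so rows that repeat a pose let the fingers close. It gives the time, the measured TCP pose, the force and the opening at its end, in the units of the state.
- manip.observe(): the state, without advancing time (a new reading comes with each control period).
- cams.read_camera(name): name is "scene" or "side" or "wrist"; returns a dict with "img" (480x640x3 uint8, red, green, blue), "fx", "fy", "cx", "cy" (pixels), "R" (3x3) and "t" (3): a world point X has camera coordinates R X + t; the wrist camera has in their place "T_tool_cam" (4x4, takes a point from camera to tool coordinates, whose origin is the TCP and whose axes are the tool frame's). Camera axes: x right, y down, z forward; pixel columns grow to the right and rows downward; lengths in m; the calibration is good to about 2 mm. A picture is of the moment at which its call begins: read the wrist's pose just before it. There is no depth.
- order.close_job(): hands the job in, once; it reports no verdict.
The state is a dict: "time_s": time; "joints": joint angles; "dq": joint speeds; "effort": joint torques, N m; "ee_pos": TCP position; "tool_rot": TCP orientation; "force": force on the tool from outside, world axes, zero at the start; "torque": the same for the moment, N m; "grip_width": finger opening in m.
Only numpy, scipy, OpenCV 4.12 (cv2) and the standard library are available. Lean on these libraries where they do the work, as an engineer would, in place of code of your own. Each camera call takes 0.05 s, during which the arm holds its last target. There are 200 camera calls.

### The job

Press the pedal pad of the low, wide steel can right down so that its lid stands fully open for a look inside, and keep it open for about two seconds. Then ease the pedal slowly back up, taking about two seconds, so that the lid comes down without slamming and ends fully shut. Leave the pedal of the tall, narrow can alone.

Things in the scene. Friction and masses are not known exactly. Their poses are not given: they have to be found in the camera images.
- low_can: Round steel can 170 mm across, 130 mm high, with a 22 mm high domed lid and a black foot, fixed to the table. Origin: centre of its underside; x points away from the pedal. The pedal bar, 20 mm wide, sticks out of the foot on the robot's side. The two cans stand side by side, about 0.26 to 0.31 m apart, either one on the left, each turned by at most 23 degrees.
- low_can_pad (a point): Centre of the top face of the low can's pedal pad: dark steel plate 46 mm square, 6 mm thick, 95 mm in front of the can's wall. 52 mm above the table when up, 22 mm when fully down, against a stop. x points to the can, z up, both within 8 degrees of level/upright. Takes 4 to 9 N to push down; springs back up when let go, fast enough to slam the lid.
- low_can_pedal (a joint): Angle of the low can's pedal, rad: 0 = up, lid shut; 0.24 = fully down against its stop, lid fully open (69 degrees). The lid is rigidly linked, turning 5 times the pedal's angle; it is hinged on the rear rim and swings up and back, away from the pedal. The pedal's level pivot lies 125 mm from the pad's centre, inside the can's foot.
- tall_can_pedal (a joint): Angle of the other can's pedal, rad: 0 = up, 0.24 = fully down; not to be pressed. The tall can is a round steel can 120 mm across and 210 mm high plus a domed lid, fixed to the table. Its pedal has the same shape and height, the pad's centre 95 mm in front of the can's wall on the robot's side.

How it is judged:
On the way:
1. the low can's lid stands fully open (pedal at 0.21 of 0.24 rad or more), held by the gripper at the pedal pad, for at least 1.5 s (value of joint low_can_pedal above 0.21 rad and distance between the grasp point and low_can_pad below 0.055 m), for 1.5 s.
At the end, for the whole second after the job is handed in: The low can's pedal is up (within 0.015 rad) and so its lid shut; the tall can's pedal is up (within 0.02 rad) (value of joint low_can_pedal below 0.015 rad and value of joint tall_can_pedal below 0.02 rad); the robot touches nothing.
It fails at once if the low can's lid slams: the pedal comes up faster than 0.9 rad/s, that is the lid comes down faster than 4.5 rad/s (velocity of joint low_can_pedal below -0.9 rad/s).
It fails at once if the tall can's pedal is pressed by more than 0.05 rad (value of joint tall_can_pedal above 0.05 rad).
It also fails if it takes over 40 s, if anything falls off the work surface, if the arm or the gripper's body presses on something with over 40 N, if the wrist force passes 120 N, or if a joint passes its speed limit or range.

## Working session

There is one attempt and no reset: what is moved stays moved. The work goes in short steps, Python scripts to look and compute and a tool call to move; the robot and the scene stay as the last step left them, time stands still between calls to the robot, and variables do not carry over. Pictures are saved under pics/ and viewed, about 8 in all and at most 12, crops included, and the job is handed in when it is done.

Besides the shell and the picture viewer there is one more tool, called after "Call:" as name(argument=value, ...), one argument or row to a line, values as JSON. servo_tool: Moves the arm, as the interface text tells. Its arguments: {"type":"object","properties":{"deltas":{"type":"array"},"force":{"type":"number"}},"required":["deltas"]}

```bash
mkdir -p pics
python3 - <<'E'
from station import manip,cams
import cv2,numpy as np
s=manip.observe(); print({k:np.round(v,3).tolist() for k,v in s.items()}, manip.tips_ahead)
for n in ("scene","side"):
    c=cams.read_camera(n); cv2.imwrite(f"pics/{n}0.png",c["img"][:,:,::-1])
    R=np.array(c["R"]);print(n,c["fx"],c["cx"],c["cy"],-R.T@c["t"],R.round(2).tolist())
E
```

```text
{'time_s': 0.0, 'joints': [-1.438, 0.287, 1.578, 0.0, 1.279, -0.15], 'dq': [0.0, -0.0, -0.0, -0.001, -0.001, -0.001], 'effort': [0.002, -40.598, -29.262, -0.0, 0.006, 0.0], 'ee_pos': [0.188, -0.647, 0.213], 'tool_rot': [-0.565, 0.425, -0.424, 0.566], 'force': [-0.194, -0.456, 0.294], 'torque': [-0.002, -0.056, 0.054], 'grip_width': 0.086} 0.014
scene 448.71493103323456 328.2700928058879 234.88873343419257 [0.20910408 0.68805044 0.47306678] [[-0.89, -0.46, 0.02], [-0.23, 0.41, -0.88], [0.4, -0.78, -0.47]]
side 490.27815803597275 318.2510547589253 228.54921939707796 [ 0.58560666 -0.39621149  0.8335388 ] [[0.99, 0.1, 0.01], [0.1, -0.88, -0.47], [-0.04, 0.47, -0.88]]
```

View pics/scene0.png

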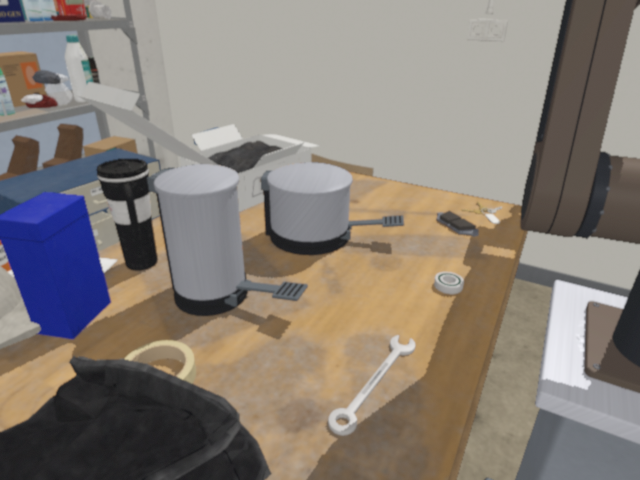

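View pics/side0.png

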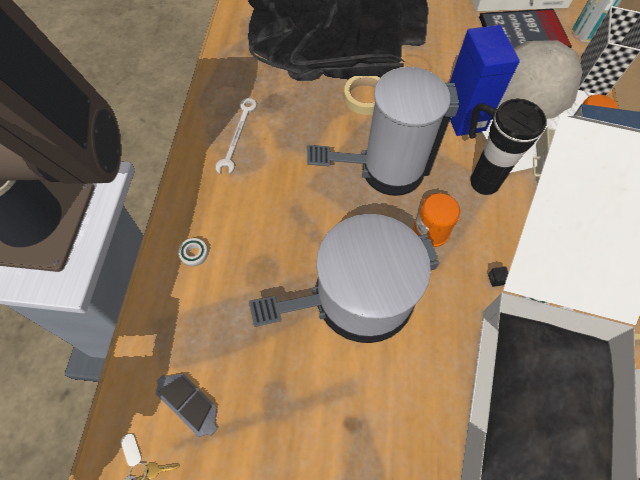

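Side view: the low can's pad is at about (265,311), with its bar running to (318,298). The tall can's pad is at about (320,156). In the scene view the low pad is at about (393,221) and the tall pad at (290,291).

```bash
cat > h.py <<'E'
import numpy as np,cv2
from station import manip,cams
from scipy.spatial.transform import Rotation as Ro
def ray(c,u,v):
    R=np.array(c["R"]);d=R.T@[(u-c["cx"])/c["fx"],(v-c["cy"])/c["fy"],1];return -R.T@np.array(c["t"]),d
def onz(c,u,v,z):
    o,d=ray(c,u,v);return o+d*(z-o[2])/d[2]
E
python3 - <<'E'
from h import *
S=cams.read_camera("side");C=cams.read_camera("scene")
for n,a,b in (("low",(265,311),(393,221)),("tall",(320,156),(290,291))):
    print(n,onz(S,*a,.052).round(3),onz(C,*b,.052).round(3))
print("bar",onz(S,318,298,.05).round(3))
# pad contours in the side view
im=S["img"];g=im.max(2)
for n,(x0,y0,x1,y1) in (("low",(240,285,284,335)),("tall",(300,140,336,172))):
    hs=cv2.cvtColor(im,cv2.COLOR_RGB2HSV)
    m=((im[...,2].astype(int)>=im[...,0].astype(int)-6)&(g<140)).astype(np.uint8)
    k=np.zeros_like(m);k[y0:y1,x0:x1]=m[y0:y1,x0:x1]
    cs=max(cv2.findContours(k,cv2.RETR_EXTERNAL,cv2.CHAIN_APPROX_NONE)[0],key=cv2.contourArea)
    r=cv2.minAreaRect(cs);print(n,r,cv2.contourArea(cs))
    P=np.array([onz(S,u,v,.052) for u,v in cv2.boxPoints(r)]);print(P.round(3).tolist(),P.mean(0).round(3))
# low can lid, dome edge at z=.13
m=cv2.inRange(cv2.cvtColor(im,cv2.COLOR_RGB2HSV),(0,0,90),(180,40,255));k=np.zeros_like(m);k[205:300,310:428]=m[205:300,310:428]
print("lid ctr approx",onz(S,372,265,.135).round(3))
s=manip.observe();print(Ro.from_quat(s["tool_rot"]).as_matrix().round(3).tolist())
E
```

```text
low [ 0.481 -0.144  0.052] [ 0.478 -0.136  0.052]
tall [0.539 0.181 0.052] [0.534 0.187 0.052]
bar [ 0.566 -0.111  0.05 ]
low ((267.72943115234375, 309.7823486328125), (25.923192977905273, 33.62422180175781), 77.47119140625) 712.5
[[0.451, -0.129, 0.052], [0.504, -0.11, 0.052], [0.519, -0.153, 0.052], [0.467, -0.171, 0.052]] [ 0.485 -0.141  0.052]
tall ((320.81036376953125, 155.27586364746094), (29.065919876098633, 18.8513240814209), 4.763641834259033) 439.0
[[0.513, 0.16, 0.052], [0.511, 0.206, 0.052], [0.569, 0.206, 0.052], [0.57, 0.161, 0.052]] [0.541 0.183 0.052]
lid ctr approx [ 0.646 -0.079  0.135]
[[0.279, -0.0, 0.96], [-0.96, 0.001, 0.279], [-0.001, -1.0, 0.0]]
```

Call:
servo_tool(
  deltas=[
    {"gripper": 0,"tx": -0.027,"ty": 0.004,"tz": 0.028},
    {"gripper": 0,"tx": -0.054,"ty": 0.008,"tz": 0.056},
    {"gripper": 0,"tx": -0.081,"ty": 0.012,"tz": 0.084},
    {"gripper": 0,"tx": -0.108,"ty": 0.016,"tz": 0.112},
    {"gripper": 0,"tx": -0.135,"ty": 0.02,"tz": 0.14},
  ],
)

```text
invalid input at $.deltas[0]: expected keys gripper, tx, ty, tz, ax, ay, az
```

Call:
servo_tool(
  deltas=[
    {"gripper": 0,"tx": -0.027,"ty": 0.004,"tz": 0.028},
    {"gripper": 0,"tx": -0.054,"ty": 0.008,"tz": 0.056},
    {"gripper": 0,"tx": -0.081,"ty": 0.012,"tz": 0.084},
    {"gripper": 0,"tx": -0.108,"ty": 0.016,"tz": 0.112},
    {"gripper": 0,"tx": -0.135,"ty": 0.02,"tz": 0.14},
  ],
)

```text
invalid input at $.deltas[0]: expected keys gripper, tx, ty, tz, ax, ay, az
```

```bash
cat > go.py <<'E'
from h import *
s=manip.observe();R=Ro.from_quat(s["tool_rot"]).as_matrix();p=np.array(s["ee_pos"])
G=np.array([.481,-.142,.12]);print(s["time_s"],p.round(4),s["grip_width"],np.round(s["force"],1),"tool delta to above pad",(R.T@(G-p)).round(4),(R[:,1]).round(3))
E
python3 go.py
```

```text
0.2 [ 0.1883 -0.6477  0.2134] 0.0854044746157958 [-0.4 -1.2  0.6] tool delta to above pad [-0.4038  0.0941  0.4222] [-0.     0.001 -1.   ]
```

All keys are required.

Call:
servo_tool(
  deltas=[
    {"gripper": 0,"tx": -0.027,"ty": 0.004,"tz": 0.028,"ax": 0,"ay": 0,"az": 0},
    {"gripper": 0,"tx": -0.054,"ty": 0.008,"tz": 0.056,"ax": 0,"ay": 0,"az": 0},
    {"gripper": 0,"tx": -0.081,"ty": 0.012,"tz": 0.084,"ax": 0,"ay": 0,"az": 0},
    {"gripper": 0,"tx": -0.108,"ty": 0.016,"tz": 0.112,"ax": 0,"ay": 0,"az": 0},
    {"gripper": 0,"tx": -0.135,"ty": 0.02,"tz": 0.14,"ax": 0,"ay": 0,"az": 0},
  ],
)

```text
time_s: 0.62
ee_pos: [0.2856, -0.4772, 0.1931]
tool_rot: [-0.565, 0.425, -0.424, 0.566]
force: [0.9, -0.1, 0.3]
grip_width: 0.0254
```

Call:
servo_tool(
  deltas=[
    {"gripper": 0,"tx": -0.027,"ty": 0.004,"tz": 0.028,"ax": 0,"ay": 0,"az": 0},
    {"gripper": 0,"tx": -0.054,"ty": 0.008,"tz": 0.056,"ax": 0,"ay": 0,"az": 0},
    {"gripper": 0,"tx": -0.081,"ty": 0.012,"tz": 0.084,"ax": 0,"ay": 0,"az": 0},
    {"gripper": 0,"tx": -0.108,"ty": 0.016,"tz": 0.112,"ax": 0,"ay": 0,"az": 0},
    {"gripper": 0,"tx": -0.135,"ty": 0.02,"tz": 0.14,"ax": 0,"ay": 0,"az": 0},
  ],
)

```text
time_s: 1.03
ee_pos: [0.3829, -0.3067, 0.1733]
tool_rot: [-0.565, 0.425, -0.424, 0.566]
force: [0.5, -0.7, 0.5]
grip_width: 0.0003
```

```bash
python3 go.py
```

```text
1.0333 [ 0.3829 -0.3067  0.1733] 0.00030455555796039536 [ 0.5 -0.7  0.5] tool delta to above pad [-0.1309  0.0536  0.14  ] [ 0.     0.002 -1.   ]
```

Call:
servo_tool(
  deltas=[
    {"gripper": 0,"tx": -0.027,"ty": 0.01,"tz": 0.028,"ax": 0,"ay": 0,"az": 0},
    {"gripper": 0,"tx": -0.054,"ty": 0.02,"tz": 0.056,"ax": 0,"ay": 0,"az": 0},
    {"gripper": 0,"tx": -0.08,"ty": 0.03,"tz": 0.084,"ax": 0,"ay": 0,"az": 0},
    {"gripper": 0,"tx": -0.106,"ty": 0.04,"tz": 0.112,"ax": 0,"ay": 0,"az": 0},
    {"gripper": 0,"tx": -0.131,"ty": 0.05,"tz": 0.14,"ax": 0,"ay": 0,"az": 0},
  ],
)

```text
time_s: 1.45
ee_pos: [0.4815, -0.1399, 0.1233]
tool_rot: [-0.565, 0.425, -0.425, 0.566]
force: [1.1, -0.2, -0.5]
grip_width: -0.0001
```

```bash
python3 go.py
python3 - <<'E'
from h import *
s=manip.observe();R=Ro.from_quat(s["tool_rot"]).as_matrix();p=np.array(s["ee_pos"])
c=cams.read_camera("wrist");T=np.array(c["T_tool_cam"]);print(T.round(3).tolist())
W=np.eye(4);W[:3,:3]=R;W[:3,3]=p;M=np.linalg.inv(W@T);c["R"]=M[:3,:3];c["t"]=M[:3,3]
im=c["img"][:,:,::-1].copy()
q=M[:3,:3]@[.481,-.142,.052]+M[:3,3];print(q[:2]/q[2]*c["fx"]+[c["cx"],c["cy"]])
sd=cams.read_camera("side")["img"][:,:,::-1]
cv2.imwrite("pics/w1.png",np.hstack([cv2.resize(im,(400,300)),cv2.resize(sd[200:380,180:420],(400,300))]))
np.savez("w.npz",R=c["R"],t=c["t"],K=[c["fx"],c["fy"],c["cx"],c["cy"]])
E
```

```text
1.45 [ 0.4815 -0.1399  0.1233] -0.00013780675454581833 [ 1.1 -0.2 -0.5] tool delta to above pad [ 0.0019  0.0033 -0.0011] [ 0.     0.002 -1.   ]
[[1.0, 0.001, -0.001, 0.0], [0.001, -0.313, 0.95, -0.159], [0.001, -0.95, -0.313, 0.079], [0.0, 0.0, 0.0, 1.0]]
[321.86199752 242.95278922]
```

View pics/w1.png

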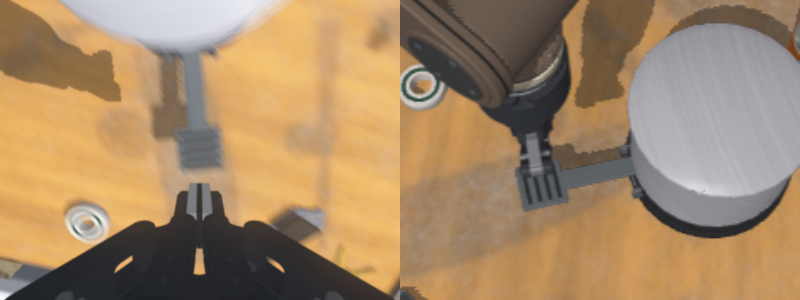

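The wrist view puts the pad at about (317,238), against a prediction of (322,243), so the position holds to a few mm. Descending.

Call:
servo_tool(
  deltas=[
    {"gripper": 0,"tx": 0.002,"ty": 0.01,"tz": 0,"ax": 0,"ay": 0,"az": 0},
    {"gripper": 0,"tx": 0.002,"ty": 0.02,"tz": 0,"ax": 0,"ay": 0,"az": 0},
    {"gripper": 0,"tx": 0.002,"ty": 0.03,"tz": 0,"ax": 0,"ay": 0,"az": 0},
    {"gripper": 0,"tx": 0.002,"ty": 0.04,"tz": 0,"ax": 0,"ay": 0,"az": 0},
    {"gripper": 0,"tx": 0.002,"ty": 0.05,"tz": 0,"ax": 0,"ay": 0,"az": 0},
  ],
)

```text
time_s: 1.97
ee_pos: [0.481, -0.1397, 0.0702]
tool_rot: [-0.565, 0.426, -0.422, 0.567]
force: [-0.3, 0.1, 0.2]
grip_width: -0.0
```

Call:
servo_tool(
  deltas=[
    {"gripper": 0,"tx": 0,"ty": 0.004,"tz": 0,"ax": 0,"ay": 0,"az": 0},
    {"gripper": 0,"tx": 0,"ty": 0.008,"tz": 0,"ax": 0,"ay": 0,"az": 0},
    {"gripper": 0,"tx": 0,"ty": 0.012,"tz": 0,"ax": 0,"ay": 0,"az": 0},
    {"gripper": 0,"tx": 0,"ty": 0.016,"tz": 0,"ax": 0,"ay": 0,"az": 0},
    {"gripper": 0,"tx": 0,"ty": 0.016,"tz": 0,"ax": 0,"ay": 0,"az": 0},
  ],
)

```text
time_s: 2.38
ee_pos: [0.4807, -0.1396, 0.0537]
tool_rot: [-0.565, 0.426, -0.421, 0.567]
force: [-0.7, 1.1, -0.9]
grip_width: -0.0004
```

```bash
python3 go.py
```

```text
2.3833 [ 0.4807 -0.1396  0.0537] -0.0004234264188336305 [-0.7  1.1 -0.9] tool delta to above pad [ 0.002  -0.0663 -0.0005] [-0.004  0.005 -1.   ]
```

```bash
cat > look.py <<'E'
from h import *
import sys
sd=cams.read_camera("side")["img"][:,:,::-1];sc=cams.read_camera("scene")["img"][:,:,::-1]
cv2.imwrite(sys.argv[1],np.hstack([cv2.resize(sc[120:270,240:440],(400,300),interpolation=2),cv2.resize(sd[200:380,200:440],(400,300),interpolation=2)]))
E
python3 look.py pics/l1.png
```

```text
(no output)
```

View pics/l1.png

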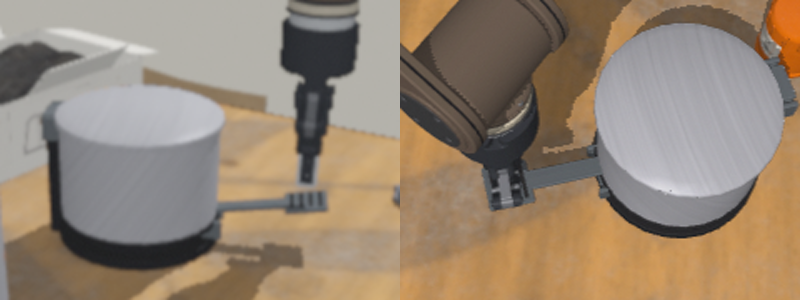

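The gripper is right over the pad, but the lid is shut and no contact shows. I'll project the tip to check.

Run:
```python
from h import *
s=manip.observe();R=Ro.from_quat(s["tool_rot"]).as_matrix();p=np.array(s["ee_pos"]);tip=p+R[:,1]*manip.tips_ahead
print(manip.tips_ahead,p,tip,s["force"],s["joints"])
for n,o,k in (("scene",(240,120),2),("side",(200,200),5/3)):
    c=cams.read_camera(n)
    for P in (tip,p,[.481,-.142,.052]):
        q=np.array(c["R"])@P+c["t"];uv=q[:2]/q[2]*c["fx"]+[c["cx"],c["cy"]];print(n,np.round(uv,1),((uv-o)*k).round(0))
```

```text
0.014 [ 0.48117081 -0.13968729  0.05442387] [ 0.48112857 -0.13962042  0.0404241 ] [-0.2301465  -0.04878857 -0.34947016] [-0.48683487  0.10496398  2.10969759  0.00350105  0.93183505  0.79601738]
scene [391.9 225. ] [304. 210.]
scene [392.4 219.1] [305. 198.]
scene [392.8 219.7] [306. 199.]
side [266.  310.9] [110. 185.]
side [265.3 308.2] [109. 180.]
side [265.1 310. ] [109. 183.]
```

Run:
```python
from h import *
sc=cams.read_camera("scene")["img"][:,:,::-1];sd=cams.read_camera("side")["img"][:,:,::-1]
cv2.imwrite("pics/l2.png",np.hstack([cv2.resize(sc[170:245,355:430],(400,400),interpolation=0),cv2.resize(sd[270:345,230:305],(400,400),interpolation=0)]))
```

```text
(no output)
```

View pics/l2.png

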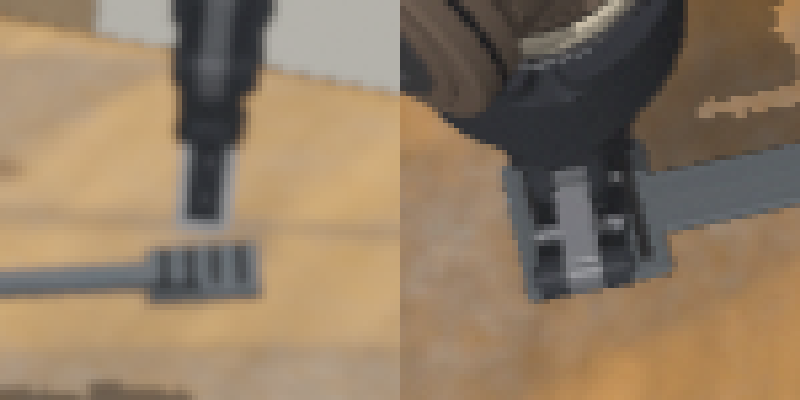

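Run:
```python
from h import *
S=cams.read_camera("side");C=cams.read_camera("scene");w=cams.read_camera("wrist")
def tri(a,b):
    o1,d1=ray(S,*a);o2,d2=ray(C,*b);k=np.linalg.lstsq(np.c_[d1,-d2],o2-o1,rcond=None)[0]
    A,B=o1+k[0]*d1,o2+k[1]*d2;return ((A+B)/2).round(4),np.linalg.norm(A-B).round(4)
print("tip",tri((264.7,323.4),(393.4,212.2)));print("pad",tri((265.5,311),(393.3,219.5)))
T=np.linalg.inv(w["T_tool_cam"])
for y in (.014,0,-.03):
    q=(T@[0,y,0,1])[:3];print(y,q[:2]/q[2]*w["fx"]+[w["cx"],w["cy"]])
print(manip.observe()["joints"])
cv2.imwrite("pics/w2.png",w["img"][:,:,::-1])
```

```text
tip (array([ 0.4867, -0.1659,  0.0585]), np.float64(0.0044))
pad (array([ 0.4812, -0.1438,  0.0518]), np.float64(0.0013))
0.014 [318.59885535 279.27176918]
0 [318.55361917 292.14344779]
-0.03 [318.42913107 327.56577349]
[-0.48675772  0.10465489  2.10985112  0.00348178  0.93189951  0.79596286]
```

View pics/w2.png

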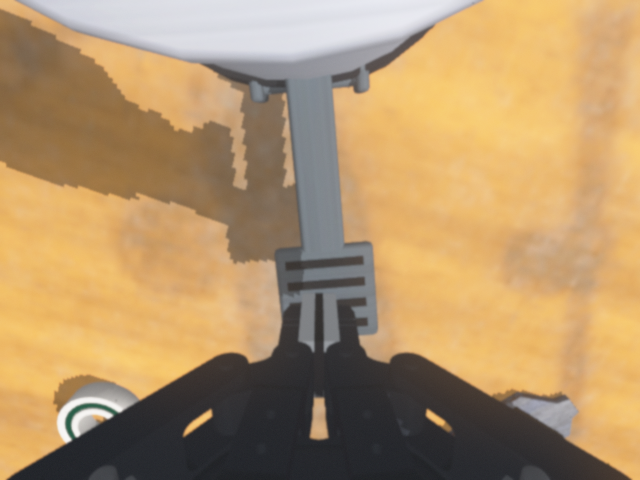

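The wrist view shows the fingers laterally centred over the pad: tip at (319,293), pad at (326,288). The tip sits a few mm above the pad, so the true tip is nearer the TCP than the nominal 14 mm. Continuing down gently.

Call:
servo_tool(
  deltas=[
    {"gripper": 0,"tx": 0.001,"ty": 0.003,"tz": 0,"ax": 0,"ay": 0,"az": 0},
    {"gripper": 0,"tx": 0.001,"ty": 0.006,"tz": 0,"ax": 0,"ay": 0,"az": 0},
    {"gripper": 0,"tx": 0.001,"ty": 0.009,"tz": 0,"ax": 0,"ay": 0,"az": 0},
    {"gripper": 0,"tx": 0.001,"ty": 0.012,"tz": 0,"ax": 0,"ay": 0,"az": 0},
    {"gripper": 0,"tx": 0.001,"ty": 0.012,"tz": 0,"ax": 0,"ay": 0,"az": 0},
  ],
)

```text
time_s: 3.25
ee_pos: [0.4807, -0.1402, 0.0415]
tool_rot: [-0.566, 0.426, -0.421, 0.567]
force: [-0.0, -0.1, 0.4]
grip_width: -0.0001
```

```bash
python3 go.py;python3 look.py pics/l3.png
```

```text
3.25 [ 0.4807 -0.1402  0.0415] -5.101369520735197e-05 [-0.  -0.1  0.4] tool delta to above pad [ 0.0013 -0.0785 -0.0005] [-0.005  0.006 -1.   ]
```

View pics/l3.png

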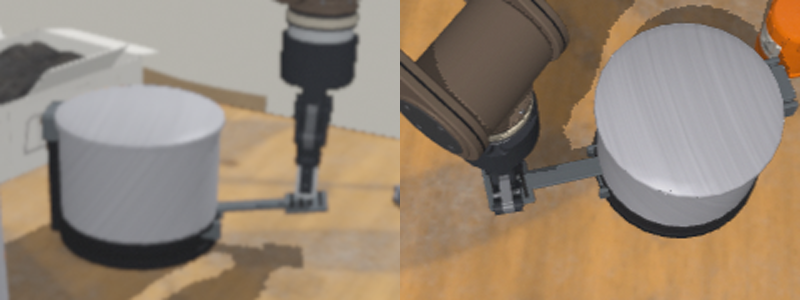

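No contact force yet. I'll continue gently, watching the force.

Call:
servo_tool(
  deltas=[
    {"gripper": 0,"tx": 0,"ty": 0.003,"tz": 0,"ax": 0,"ay": 0,"az": 0},
    {"gripper": 0,"tx": 0,"ty": 0.006,"tz": 0,"ax": 0,"ay": 0,"az": 0},
    {"gripper": 0,"tx": 0,"ty": 0.009,"tz": 0,"ax": 0,"ay": 0,"az": 0},
    {"gripper": 0,"tx": 0,"ty": 0.009,"tz": 0,"ax": 0,"ay": 0,"az": 0},
  ],
)

```text
time_s: 3.68
ee_pos: [0.4811, -0.1406, 0.0332]
tool_rot: [-0.566, 0.426, -0.421, 0.567]
force: [-1.5, -1.0, 5.1]
grip_width: -0.0001
```

```bash
python3 go.py;python3 - <<'E'
from h import *
c=cams.read_camera("scene")["img"][:,:,::-1];w=cams.read_camera("wrist")["img"][:,:,::-1];sd=cams.read_camera("side")["img"][:,:,::-1]
cv2.imwrite("pics/l4.png",np.hstack([cv2.resize(c[170:245,355:430],(266,266),interpolation=0),cv2.resize(w[200:360,240:400],(266,266)),cv2.resize(sd[270:345,230:305],(266,266),interpolation=0)]))
E
```

```text
3.6833 [ 0.4811 -0.1406  0.0332] -6.78057826606404e-05 [-1.5 -1.   5.1] tool delta to above pad [ 0.0008 -0.0868 -0.0007] [-0.004  0.005 -1.   ]
```

View pics/l4.png

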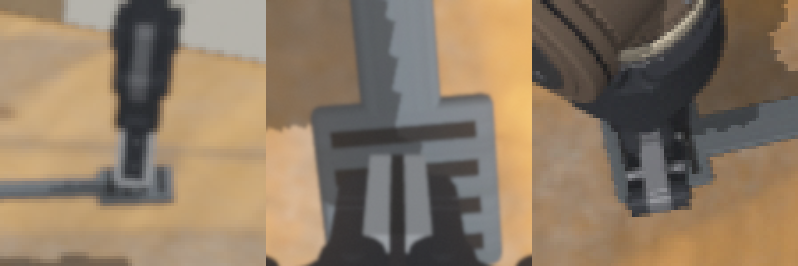

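Contact, Fz ≈ 5 N, and the tips are on the pad face. The contact height reads low, so I'll go by force and the lid rather than by absolute z.

Call:
servo_tool(
  deltas=[
    {"gripper": 0,"tx": -0.001,"ty": 0.003,"tz": 0,"ax": 0,"ay": 0,"az": 0},
    {"gripper": 0,"tx": -0.001,"ty": 0.006,"tz": 0,"ax": 0,"ay": 0,"az": 0},
    {"gripper": 0,"tx": -0.001,"ty": 0.009,"tz": 0,"ax": 0,"ay": 0,"az": 0},
    {"gripper": 0,"tx": -0.001,"ty": 0.012,"tz": 0,"ax": 0,"ay": 0,"az": 0},
    {"gripper": 0,"tx": -0.001,"ty": 0.012,"tz": 0,"ax": 0,"ay": 0,"az": 0},
  ],
)

```text
time_s: 4.25
ee_pos: [0.4809, -0.1404, 0.022]
tool_rot: [-0.566, 0.425, -0.422, 0.566]
force: [-3.0, -2.4, 5.2]
grip_width: 0.0001
```

```bash
python3 go.py;python3 look.py pics/l5.png
```

```text
4.25 [ 0.4809 -0.1404  0.022 ] 8.484558620984197e-05 [-3.  -2.4  5.2] tool delta to above pad [ 0.0011 -0.098  -0.0006] [-0.004  0.003 -1.   ]
```

View pics/l5.png

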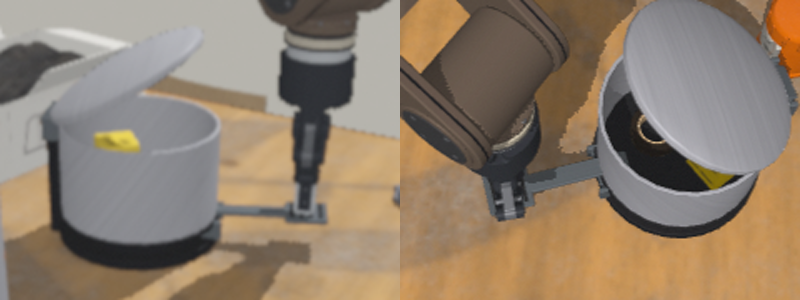

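The lid is about half open (~38°). Pressing on to the stop.

Call:
servo_tool(
  deltas=[
    {"gripper": 0,"tx": 0,"ty": 0.003,"tz": 0,"ax": 0,"ay": 0,"az": 0},
    {"gripper": 0,"tx": 0,"ty": 0.006,"tz": 0,"ax": 0,"ay": 0,"az": 0},
    {"gripper": 0,"tx": 0,"ty": 0.009,"tz": 0,"ax": 0,"ay": 0,"az": 0},
    {"gripper": 0,"tx": 0,"ty": 0.011,"tz": 0,"ax": 0,"ay": 0,"az": 0},
    {"gripper": 0,"tx": 0,"ty": 0.011,"tz": 0,"ax": 0,"ay": 0,"az": 0},
  ],
)

```text
time_s: 4.77
ee_pos: [0.481, -0.1403, 0.0112]
tool_rot: [-0.566, 0.425, -0.422, 0.566]
force: [-2.4, -1.6, 4.1]
grip_width: -0.0004
```

Call:
servo_tool(
  deltas=[
    {"gripper": 0,"tx": 0,"ty": 0.002,"tz": 0,"ax": 0,"ay": 0,"az": 0},
    {"gripper": 0,"tx": 0,"ty": 0.002,"tz": 0,"ax": 0,"ay": 0,"az": 0},
  ],
)

```text
time_s: 4.93
ee_pos: [0.481, -0.1403, 0.0091]
tool_rot: [-0.566, 0.425, -0.422, 0.566]
force: [-2.8, -1.1, 3.8]
grip_width: 0.0002
```

```bash
python3 go.py;python3 look.py pics/l6.png
```

```text
4.9333 [ 0.481  -0.1403  0.0091] 0.0002423002036189152 [-2.8 -1.1  3.8] tool delta to above pad [ 0.0011 -0.1109 -0.0008] [-0.004  0.004 -1.   ]
```

View pics/l6.png

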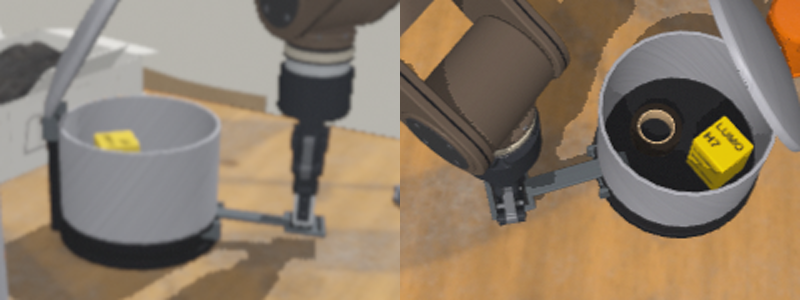

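The lid is at about 60–65°. The force has not risen yet, so I'll go on to the stop.

Call:
servo_tool(
  deltas=[
    {"gripper": 0,"tx": 0,"ty": 0.002,"tz": 0,"ax": 0,"ay": 0,"az": 0},
    {"gripper": 0,"tx": 0,"ty": 0.003,"tz": 0,"ax": 0,"ay": 0,"az": 0},
    {"gripper": 0,"tx": 0,"ty": 0.003,"tz": 0,"ax": 0,"ay": 0,"az": 0},
  ],
)

```text
time_s: 5.28
ee_pos: [0.4812, -0.1402, 0.0062]
tool_rot: [-0.566, 0.425, -0.422, 0.567]
force: [-2.1, -1.0, 3.1]
grip_width: -0.0005
```

Call:
servo_tool(
  deltas=[
    {"gripper": 0,"tx": 0,"ty": 0.002,"tz": 0,"ax": 0,"ay": 0,"az": 0},
    {"gripper": 0,"tx": 0,"ty": 0.002,"tz": 0,"ax": 0,"ay": 0,"az": 0},
  ],
)

```text
time_s: 5.45
ee_pos: [0.4813, -0.1403, 0.0056]
tool_rot: [-0.566, 0.426, -0.421, 0.566]
force: [-5.2, 0.5, 12.0]
grip_width: 0.0005
```

The stop is reached: Fz rose to 12 N with little travel. Holding about 2.2 s.

Call:
servo_tool(
  deltas=[
    {"gripper": 0,"tx": 0,"ty": 0.001,"tz": 0,"ax": 0,"ay": 0,"az": 0},
    {"gripper": 0,"tx": 0,"ty": 0.001,"tz": 0,"ax": 0,"ay": 0,"az": 0},
    {"gripper": 0,"tx": 0,"ty": 0.001,"tz": 0,"ax": 0,"ay": 0,"az": 0},
    {"gripper": 0,"tx": 0,"ty": 0.001,"tz": 0,"ax": 0,"ay": 0,"az": 0},
    {"gripper": 0,"tx": 0,"ty": 0.001,"tz": 0,"ax": 0,"ay": 0,"az": 0},
  ],
)

```text
time_s: 5.87
ee_pos: [0.4813, -0.1402, 0.0056]
tool_rot: [-0.566, 0.426, -0.421, 0.566]
force: [-5.5, 0.2, 10.6]
grip_width: 0.0001
```

Call:
servo_tool(
  deltas=[
    {"gripper": 0,"tx": 0,"ty": 0.001,"tz": 0,"ax": 0,"ay": 0,"az": 0},
    {"gripper": 0,"tx": 0,"ty": 0.001,"tz": 0,"ax": 0,"ay": 0,"az": 0},
    {"gripper": 0,"tx": 0,"ty": 0.001,"tz": 0,"ax": 0,"ay": 0,"az": 0},
    {"gripper": 0,"tx": 0,"ty": 0.001,"tz": 0,"ax": 0,"ay": 0,"az": 0},
    {"gripper": 0,"tx": 0,"ty": 0.001,"tz": 0,"ax": 0,"ay": 0,"az": 0},
  ],
)

```text
time_s: 6.28
ee_pos: [0.4812, -0.1403, 0.0056]
tool_rot: [0.567, -0.426, 0.42, -0.566]
force: [-4.9, 1.2, 10.2]
grip_width: -0.0003
```

```bash
python3 go.py;python3 look.py pics/l7.png
```

```text
6.2833 [ 0.4812 -0.1403  0.0056] -0.00026123083988320605 [-4.9  1.2 10.2] tool delta to above pad [ 0.0009 -0.1144 -0.0013] [-0.007  0.005 -1.   ]
```

View pics/l7.png

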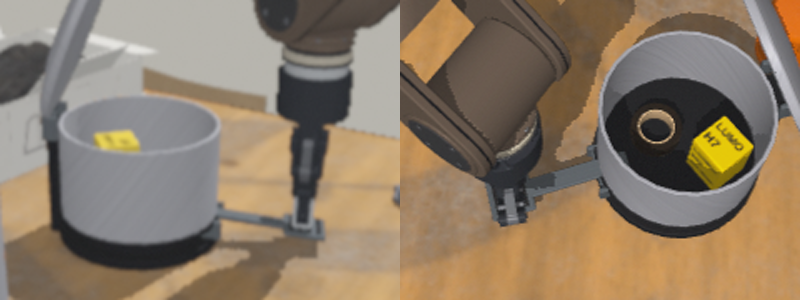

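The lid stands fully open, about 70°. Holding a bit longer, then easing up at about 1.25 mm per row (15 mm/s).

Call:
servo_tool(
  deltas=[
    {"gripper": 0,"tx": 0,"ty": 0.001,"tz": 0,"ax": 0,"ay": 0,"az": 0},
    {"gripper": 0,"tx": 0,"ty": 0.001,"tz": 0,"ax": 0,"ay": 0,"az": 0},
    {"gripper": 0,"tx": 0,"ty": 0.001,"tz": 0,"ax": 0,"ay": 0,"az": 0},
    {"gripper": 0,"tx": 0,"ty": 0.001,"tz": 0,"ax": 0,"ay": 0,"az": 0},
    {"gripper": 0,"tx": 0,"ty": 0.001,"tz": 0,"ax": 0,"ay": 0,"az": 0},
  ],
)

```text
time_s: 6.8
ee_pos: [0.4812, -0.1402, 0.0056]
tool_rot: [0.567, -0.427, 0.42, -0.566]
force: [-4.3, 0.8, 10.4]
grip_width: 0.0001
```

Call:
servo_tool(
  deltas=[
    {"gripper": 0,"tx": 0,"ty": 0.001,"tz": 0,"ax": 0,"ay": 0,"az": 0},
    {"gripper": 0,"tx": 0,"ty": 0.001,"tz": 0,"ax": 0,"ay": 0,"az": 0},
    {"gripper": 0,"tx": 0,"ty": 0.001,"tz": 0,"ax": 0,"ay": 0,"az": 0},
    {"gripper": 0,"tx": 0,"ty": 0.001,"tz": 0,"ax": 0,"ay": 0,"az": 0},
    {"gripper": 0,"tx": 0,"ty": 0.0,"tz": 0,"ax": 0,"ay": 0,"az": 0},
  ],
)

```text
time_s: 7.22
ee_pos: [0.4811, -0.1401, 0.006]
tool_rot: [0.567, -0.427, 0.42, -0.566]
force: [-1.2, -1.3, 3.1]
grip_width: -0.0
```

Call:
servo_tool(
  deltas=[
    {"gripper": 0,"tx": 0,"ty": -0.001,"tz": 0,"ax": 0,"ay": 0,"az": 0},
    {"gripper": 0,"tx": 0,"ty": -0.002,"tz": 0,"ax": 0,"ay": 0,"az": 0},
    {"gripper": 0,"tx": 0,"ty": -0.0035,"tz": 0,"ax": 0,"ay": 0,"az": 0},
    {"gripper": 0,"tx": 0,"ty": -0.005,"tz": 0,"ax": 0,"ay": 0,"az": 0},
    {"gripper": 0,"tx": 0,"ty": -0.0065,"tz": 0,"ax": 0,"ay": 0,"az": 0},
  ],
)

```text
time_s: 7.63
ee_pos: [0.4809, -0.1402, 0.0126]
tool_rot: [0.567, -0.427, 0.419, -0.566]
force: [-3.1, -2.0, 3.7]
grip_width: -0.0001
```

Call:
servo_tool(
  deltas=[
    {"gripper": 0,"tx": 0,"ty": -0.0015,"tz": 0,"ax": 0,"ay": 0,"az": 0},
    {"gripper": 0,"tx": 0,"ty": -0.003,"tz": 0,"ax": 0,"ay": 0,"az": 0},
    {"gripper": 0,"tx": 0,"ty": -0.0045,"tz": 0,"ax": 0,"ay": 0,"az": 0},
    {"gripper": 0,"tx": 0,"ty": -0.006,"tz": 0,"ax": 0,"ay": 0,"az": 0},
    {"gripper": 0,"tx": 0,"ty": -0.0075,"tz": 0,"ax": 0,"ay": 0,"az": 0},
  ],
)

```text
time_s: 8.05
ee_pos: [0.481, -0.1402, 0.0203]
tool_rot: [0.567, -0.427, 0.419, -0.566]
force: [-3.4, -1.3, 5.2]
grip_width: -0.0
```

Call:
servo_tool(
  deltas=[
    {"gripper": 0,"tx": 0,"ty": -0.0015,"tz": 0,"ax": 0,"ay": 0,"az": 0},
    {"gripper": 0,"tx": 0,"ty": -0.003,"tz": 0,"ax": 0,"ay": 0,"az": 0},
    {"gripper": 0,"tx": 0,"ty": -0.0045,"tz": 0,"ax": 0,"ay": 0,"az": 0},
    {"gripper": 0,"tx": 0,"ty": -0.006,"tz": 0,"ax": 0,"ay": 0,"az": 0},
    {"gripper": 0,"tx": 0,"ty": -0.0075,"tz": 0,"ax": 0,"ay": 0,"az": 0},
  ],
)

```text
time_s: 8.47
ee_pos: [0.4815, -0.1401, 0.0281]
tool_rot: [0.567, -0.427, 0.42, -0.566]
force: [-1.8, 0.6, 5.7]
grip_width: -0.0
```

Call:
servo_tool(
  deltas=[
    {"gripper": 0,"tx": 0,"ty": -0.0015,"tz": 0,"ax": 0,"ay": 0,"az": 0},
    {"gripper": 0,"tx": 0,"ty": -0.003,"tz": 0,"ax": 0,"ay": 0,"az": 0},
    {"gripper": 0,"tx": 0,"ty": -0.0045,"tz": 0,"ax": 0,"ay": 0,"az": 0},
    {"gripper": 0,"tx": 0,"ty": -0.006,"tz": 0,"ax": 0,"ay": 0,"az": 0},
    {"gripper": 0,"tx": 0,"ty": -0.0075,"tz": 0,"ax": 0,"ay": 0,"az": 0},
  ],
)

```text
time_s: 8.88
ee_pos: [0.4822, -0.1399, 0.0359]
tool_rot: [-0.566, 0.426, -0.42, 0.567]
force: [-0.6, -0.2, 1.5]
grip_width: 0.0002
```

Call:
servo_tool(
  deltas=[
    {"gripper": 0,"tx": 0,"ty": -0.0015,"tz": 0,"ax": 0,"ay": 0,"az": 0},
    {"gripper": 0,"tx": 0,"ty": -0.003,"tz": 0,"ax": 0,"ay": 0,"az": 0},
    {"gripper": 0,"tx": 0,"ty": -0.0045,"tz": 0,"ax": 0,"ay": 0,"az": 0},
    {"gripper": 0,"tx": 0,"ty": -0.006,"tz": 0,"ax": 0,"ay": 0,"az": 0},
    {"gripper": 0,"tx": 0,"ty": -0.0075,"tz": 0,"ax": 0,"ay": 0,"az": 0},
  ],
)

```text
time_s: 9.3
ee_pos: [0.4819, -0.1399, 0.0431]
tool_rot: [-0.566, 0.427, -0.42, 0.567]
force: [0.7, -0.4, 0.7]
grip_width: 0.0001
```

Contact ended smoothly at about z = 0.036. Retreating straight up, then a final check.

Call:
servo_tool(
  deltas=[
    {"gripper": 0,"tx": 0,"ty": -0.01,"tz": 0,"ax": 0,"ay": 0,"az": 0},
    {"gripper": 0,"tx": 0,"ty": -0.025,"tz": 0,"ax": 0,"ay": 0,"az": 0},
    {"gripper": 0,"tx": 0,"ty": -0.045,"tz": 0,"ax": 0,"ay": 0,"az": 0},
    {"gripper": 0,"tx": 0,"ty": -0.06,"tz": 0,"ax": 0,"ay": 0,"az": 0},
    {"gripper": 0,"tx": 0,"ty": -0.06,"tz": 0,"ax": 0,"ay": 0,"az": 0},
  ],
)

```text
time_s: 9.72
ee_pos: [0.4849, -0.1416, 0.1074]
tool_rot: [-0.566, 0.424, -0.423, 0.567]
force: [1.0, -0.3, -0.1]
grip_width: 0.0001
```

```bash
python3 go.py
python3 - <<'E'
from h import *
c=cams.read_camera("scene")["img"][:,:,::-1];d=cams.read_camera("side")["img"][:,:,::-1]
for n,a in (("scene",c),("side",d)):
    e=np.abs(a.astype(int)-cv2.imread(f"pics/{n}0.png")).max(2)>40
    print(n,[(k,e[y0:y1,x0:x1].sum()) for k,(x0,y0,x1,y1) in (dict(low=(265,165,352,250),tall=(155,165,310,310)) if n=="scene" else dict(low=(318,215,430,335),tall=(305,70,450,190))).items()])
cv2.imwrite("pics/end.png",np.hstack([cv2.resize(c,(400,300)),cv2.resize(d,(400,300))]))
E
```

```text
9.7167 [ 0.4849 -0.1416  0.1074] 0.00011269737048364846 [ 1.  -0.3 -0.1] tool delta to above pad [-0.0008 -0.0126 -0.0038] [-0.     0.003 -1.   ]
scene [('low', np.int64(0)), ('tall', np.int64(763))]
side [('low', np.int64(172)), ('tall', np.int64(1529))]
```

View pics/end.png

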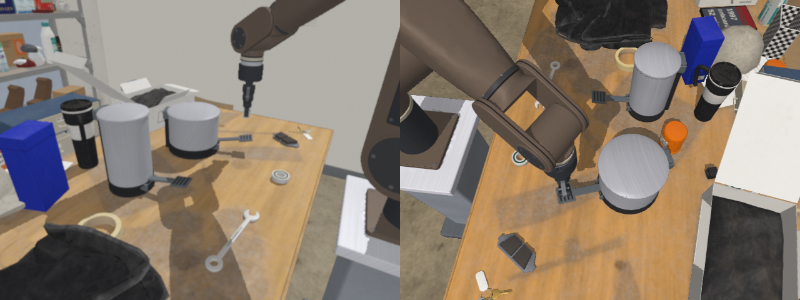

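Both lids are shut and both pedals are up. The differences around the tall can are the arm's shadow, and the gripper is clear.

```bash
python3 -c "
from station import order;print(order.close_job())"
```

```text
the job is handed in; nothing more can be done
None
```

The low can's lid was opened fully, held open for about 1.9 s, then eased shut over about 1.8 s. The job was handed in at about 10 s of the 40 s allowed.

- **Pressing:** I pushed the pad down with the closed fingertips until it met its stop. The upward force rose to about 12 N and the lid stood at about 70° in the pictures.
- **Easing up:** The pad came up at about 18 mm/s, which is roughly 0.15 rad/s at the pedal against the 0.9 rad/s limit. The force faded smoothly to zero, then I lifted straight up.
- **Final check:** The scene camera shows the low can exactly as at the start. Both lids look shut and both pedals up. The gripper is well above the pad with no contact force. I did not go near the tall can; pixel changes around it in the end pictures look like the arm's shadow.
- **Disagreement:** The tips met the pad with the TCP at about 0.036 m, not the 0.066 m expected from the given 14 mm fingertip length. The cause is unexplained. I steered by force and the lid's angle instead; the travel from contact to stop was about 30 mm, as specified.

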